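# Open the pressure pot: wheel back the bolts, lift the lid and hold it level

### The arm

A 6-joint arm with a two-finger parallel gripper is mounted at the origin on a cart in front of the work surface, level with it; the furniture and walls round the work are solid. World frame = base frame: x ahead of the robot, y to its left, z up, the work surface at z = 0. Lengths are in m, angles in rad, forces in N, time in s.
With the tool pointing down it reaches from about 0.35 to 0.775 m from the base axis. Payload 5.5 kg.
Tool frame: the origin (TCP) lies midway between the tips of the shut fingers; the grasp point (between the pads) lies 19 mm behind it; z points along the fingers, y is the line along which they close (so a half turn about z gives the same grasp; the last joint's range is limited). The gripper opens to 85 mm and grips with 20 to 120 N. Pads are 22 mm wide; open, the fingers measure 114 mm over their backs; the gripper's body (76 mm by 85 mm) begins 54 mm behind the grasp point. The pads swing forward as they close: fully open they stand 13 mm farther back than shut.
Start: joints at [-1.265, 0.313, 0.046, 1.304, 0, 1.431], TCP at [0.248, -0.519, 0.231] pointing down, gripper open.
Joint ranges: [-2.76, 2.76], [-0.86, 1.69], [-1.03, 1.26], [-2.2, 2.34], [-1.47, 1.5], [-3.14, 3.14]. Speed limits (rad/s): [2.57, 2.57, 3.14, 3.14, 3.14, 3.14].

### API

Orientations are given as a unit quaternion [w, x, y, z].
In Python, from workcell import env gives the robot as it stands. The module is installed in compiled form; this text tells all that it offers.
- The arm moves only by the tool carry_out, never from a script. Its argument "series" is a list of rows, each an object with "delta_rot": the turn, a rotation vector about the world's x, y, z normalised to -1 to 1, where 1 is 0.1 rad, a list of three; "travel": the shift along the world's x, y, z normalised to -1 to 1, where 1 is 0.025 m, a list of three; "fingers": the closure, from -1 (fully open) to 1 (shut). In form: [{"delta_rot": [ax, ay, az], "travel": [tx, ty, tz], "fingers": fingers}, ...]. A call has 1 to 5 rows; each row shifts and turns the commanded pose from where the row before left it; what a row does not reach is not made up. A row lasts 1/8 s, in which the tool goes at most 62.5 mm and 10.7 degrees, less where a joint would pass 70% of its speed; a pose out of reach is approached as far as the arm can. A call with a number of a shift or a turn outside -1 to 1 is refused whole. A call with a gripper value outside its range is refused whole. The fingers move at their own pace and stop on an object; "squeeze" is the grip in N (left out, the last holds). Time passes only in rows, so rows that do not move let the fingers close. It gives the time, the measured TCP pose, the force, the opening and the grip force at its end, in the units of the state.
- env.get_state(): the state, without advancing time (a new reading comes with each control period).
- env.read_camera(name): name is "scene" or "top" or "wrist"; returns a dict with "color" (384x512x3 uint8, red, green, blue), "fx", "fy", "cx", "cy" (pixels), "world_from_camera" (4x4, takes a point from camera to world coordinates); the wrist camera has in their place "hand_eye" (4x4, takes a point from camera to tool coordinates, whose origin is the TCP and whose axes are the flange's). Camera axes: x right, y up, looking along -z (the intrinsics and any distortion apply to the point x, -y, -z); pixel columns grow to the right and rows downward; lengths in m; the calibration is good to about 2 mm. A picture is of the moment at which its call begins: read the wrist's pose just before it. There is no depth.
- env.hand_in(): hands the job in; it is judged then, once.
The state is a dict: "clock": time; "joint_pos": joint angles; "qvel": joint speeds; "tau": joint torques, N m; "tcp_pos": TCP position; "orientation": TCP orientation; "wrist_force": force on the tool from outside, world axes, zero at the start; "ft_torque": the same for the moment, N m; "finger_gap": finger opening in m; "grip_force": force on a finger pad.
Only numpy, scipy, OpenCV 4.12 (cv2) and the standard library are available. Lean on these libraries where they do the work, as an engineer would, in place of code of your own. Each camera call takes 0.05 s, during which the arm holds its last target. There are 200 camera calls.

### The job

The pressure pot has cooled and been vented; open it: turn the hand wheel on its lid anticlockwise (seen from above), a good full turn until it comes to its stop, so that the three bolts draw back out of the locking ring. Then take the lid by the boss in the middle of the wheel, lift it straight up without tipping it, and finish while holding it still and level about 10 cm above its seat, over the pot, so that the wet underside drips back into the pot and the seal can be looked at. Do not let go of the lid, and leave the other things on the cart where they are.

Things in the scene. Friction and masses are not known exactly. Their poses are not given: they have to be found in the camera images.
- pot: Round stainless pressure pot, fixed, 120 mm across its wall. Origin: centre of its underside, on the cart top; z up. Lid seat at z = 100 mm. Round the seat stands the locking ring: 148 mm outside, 129 mm inside, top at z = 126 mm, with three windows for the bolts. Side handles, gauge and tap stick out up to 89 mm from the axis, all below z = 75 mm.
- lid: Loose steel lid in the locking ring, 125 mm across, 8 mm thick, 0.55 to 0.71 kg with wheel and bolts, 2 mm play. Origin: centre of its sealing face (underside), on the wheel's axis, z up; seated it lies 100 mm above the pot's origin. A 5 mm deep spigot, 100 mm across, sticks down below it. Three sliding bolts on top lock it into the ring.
- wheel (a joint): Angle of the black hand wheel on the lid, rad; grows anticlockwise from above. Stops: -1.0 (locked), 6.4 (open); starts at -0.9 to 0. Bolts draw back 9.5 mm a turn and are clear of the ring from 4.7 to 5.9, as the lid lies. Drag about 0.06 N m; stays where left. Rim: radius 46 mm, its top 39 mm above the lid's origin.
- crank_grip (a point): In the crank grip, an upright black cylinder on the wheel rim, 46 mm from the wheel's axis, 16 mm across, 32 mm high, top 73 mm above the lid's origin. This point is on its axis, 13 mm below the top. The grip spins freely on its pin: pinch it and carry it round without turning the hand. Its direction from the boss turns with the wheel's angle.
- boss_grip (a point): On the axis of the boss amid the wheel (turns with it), by which the lid is lifted: upright black cylinder, 25 mm across, top 72 mm above the lid's origin, spokes 37 mm above it. This point is 12 mm below the top, 60 mm above the lid's origin. The crank grip stands as high, 46 mm away: close the fingers across the line from boss to crank grip.
- tube_rack: Bystander: test tube rack with tubes, 52 x 152 x 120 mm, origin under its centre, left of the pot.
- funnel: Bystander: white funnel standing upside down, 69 mm across, 60 mm high, origin under its centre, left of the pot.
- flask: Bystander: stoppered conical flask, 64 mm across, 117 mm high, origin under its centre, left of the pot.
- wash_bottle: Bystander: wash bottle with a curved spout, 62 x 99 x 200 mm, origin under its centre, right of the pot.
- stirrer_paddle: Bystander: spare four-bladed stirrer paddle lying flat, 69 mm across, 20 mm high, origin under its centre, right of the pot.
- shaft_coupling: Bystander: small metal shaft coupling standing on end, 20 mm across, 25 mm high, origin under its centre, right of the pot.
- hex_key: Bystander: hex key lying flat, 33 x 79 x 5 mm, origin under its centre, right of the pot.
- dropper: Bystander: brown dropper bottle, 33 mm across, 99 mm high, origin under its centre, right of the pot.

How it is judged:
On the way, in this order (a step that is already met when the one before it is completed fails the run):
1. the hand wheel has been turned to its open stop while the lid still lies on its seat (value of joint wheel above 6.05 rad and z of lid in the frame of pot below 0.105 m), for 0.1 s.
2. the lid is lifted out of the locking ring, level, held by the fingers (z of lid in the frame of pot above 0.14 m and angle between lid's own z axis and vertical below 0.087 rad and contact force between lid and the fingers above 1 N and contact force between lid and pot below 0.1 N), for 0.2 s.
At the end, for the whole second after the job is handed in: The fingers hold the lid, which touches the pot no more: its sealing face 65 to 145 mm above the seat, its axis within 35 mm of the pot's axis, level within 5 degrees and still (under 15 mm/s and 0.1 rad/s) through the last second; the wheel still stands near its open stop (over 5.9 rad) (z of lid in the frame of pot between 0.165 and 0.245 m and horizontal distance between lid and pot below 0.035 m and angle between lid's own z axis and vertical below 0.087 rad and linear speed of lid below 0.015 m/s and angular speed of lid below 0.1 rad/s and value of joint wheel above 5.9 rad and contact force between lid and the fingers above 1 N and contact force between lid and pot below 0.1 N); the arm keeps its last pose, push and grip.
It fails at once if the lid is tipped more than 12 degrees (angle between lid's own z axis and vertical above 0.21 rad).
It fails at once if a bystander is shifted by more than 20 mm (distance of any of tube_rack, funnel, flask, wash_bottle, stirrer_paddle, shaft_coupling, hex_key, dropper from where it was at the start of the episode above 0.02 m).
It fails at once if a bystander is knocked over (angle between any of tube_rack, funnel, flask, wash_bottle, stirrer_paddle, shaft_coupling, hex_key, dropper's own z axis and vertical above 0.4 rad).
It also fails if it takes over 58 s, if anything falls off the work surface, if the arm or the gripper's body presses on something with over 40 N, if the wrist force passes 120 N, or if a joint passes its speed limit or range.

## Working session

There is one attempt and no reset: what is moved stays moved. The work goes in short steps, Python scripts to look and compute and a tool call to move; the robot and the scene stay as the last step left them, time stands still between calls to the robot, and variables do not carry over. Pictures are saved under pics/ and viewed, at most 12 in all, crops included, and the job is handed in when it is done.

Besides the shell and the picture viewer there is one more tool, called as name(argument=value, ...), one argument or row to a line, values as JSON. carry_out: Moves the arm, as the interface text tells. Its arguments: {"type":"object","properties":{"series":{"type":"array","items":{"type":"object","properties":{"delta_rot":{"type":"array","items":{"type":"number"}},"travel":{"type":"array","items":{"type":"number"}},"fingers":{"type":"number"}}}},"squeeze":{"type":"number"}},"required":["series"]}

```bash
mkdir -p pics
cat > h.py <<'E'
import numpy as np, cv2
from workcell import env
def grab(n,name=None):
    s=env.get_state(); c=env.read_camera(n)
    im=cv2.cvtColor(c["color"],cv2.COLOR_RGB2BGR)
    if name: cv2.imwrite(f"pics/{name}.png",im)
    if n=="wrist":
        from scipy.spatial.transform import Rotation as R
        q=s["orientation"]; T=np.eye(4); T[:3,:3]=R.from_quat([q[1],q[2],q[3],q[0]]).as_matrix(); T[:3,3]=s["tcp_pos"]
        c["T"]=T@c["hand_eye"]
    else: c["T"]=np.array(c["world_from_camera"])
    c["im"]=im; return c
def ray(c,u,v):
    d=np.array([(u-c["cx"])/c["fx"],-(v-c["cy"])/c["fy"],-1.]); d=c["T"][:3,:3]@d
    return c["T"][:3,3].copy(),d/np.linalg.norm(d)
def onz(c,u,v,z):
    o,d=ray(c,u,v); return o+d*(z-o[2])/d[2]
def meet(*r):
    A=sum(np.eye(3)-np.outer(d,d) for o,d in r); b=sum((np.eye(3)-np.outer(d,d))@o for o,d in r)
    p=np.linalg.solve(A,b); return p,[float(np.linalg.norm(np.cross(p-o,d))) for o,d in r]
def proj(c,p):
    q=np.linalg.inv(c["T"])@np.append(p,1); return c["cx"]+c["fx"]*q[0]/-q[2], c["cy"]-c["fy"]*q[1]/-q[2]
E
python3 - <<'E'
from h import *
a=grab("scene","s0");b=grab("top","t0")
cv2.imwrite("pics/st.png",cv2.resize(np.hstack([a["im"],b["im"]]),(800,300)))
print([k for k in a]); print(a["T"].round(3),b["T"].round(3),a["fx"],b["fx"]); print(env.get_state())
E
```

```text
['color', 'fx', 'fy', 'cx', 'cy', 'world_from_camera', 'T', 'im']
[[ 0.527  0.527 -0.667 -0.599]
 [-0.85   0.315 -0.423 -0.672]
 [-0.013  0.789  0.614  1.1  ]
 [ 0.     0.     0.     1.   ]] [[ 0.235  0.798 -0.554 -0.455]
 [-0.972  0.188 -0.141 -0.244]
 [-0.008  0.572  0.82   1.499]
 [ 0.     0.     0.     1.   ]] 497.95498418229187 449.0388742300611
{'clock': 0.1, 'joint_pos': array([-1.26461660e+00,  3.13919006e-01,  4.50649387e-02,  1.30358753e+00,
       -2.35991443e-05,  1.43120515e+00]), 'qvel': array([ 0.00178405, -0.00137638,  0.00297217,  0.00032291,  0.00035393,
       -0.0005689 ]), 'tau': array([ 1.80109375e-03, -4.81723666e+01,  2.99244028e+01,  1.27276615e-02,
       -2.04023027e-04, -4.83183371e-06]), 'tcp_pos': array([ 0.24776146, -0.5183683 ,  0.23049031]), 'orientation': array([-8.18803737e-04,  9.75263365e-01,  2.21044548e-01, -8.02004482e-05]), 'wrist_force': array([-0.53065009, -0.13286202,  0.0235349 ]), 'ft_torque': array([0.01400683, 0.01080721, 0.02491827]), 'grip_force': 0.0, 'finger_gap': 0.08534469395679897}
```

View pics/s0.png

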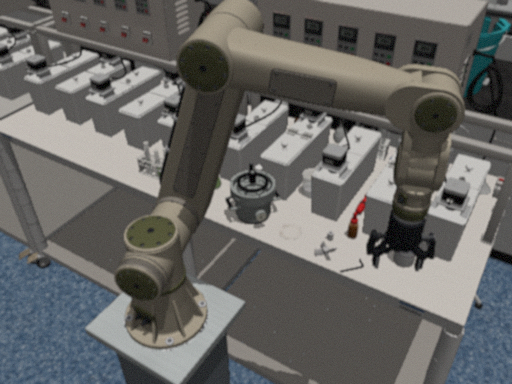

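View pics/t0.png

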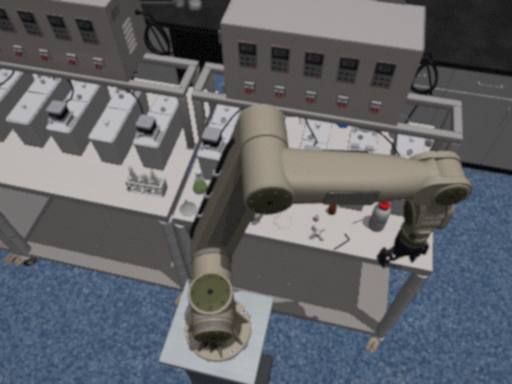

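The scene view shows the pot at about (252,190) with its wheel, in front of a row of box-shaped instruments. In the top view the arm hides it. I'll enlarge the pot and cast a first ray.

Run:
```python
from h import *
a=grab("scene"); 
cv2.imwrite("pics/s1.png",cv2.resize(a["im"][140:260,130:290],(800,600),interpolation=cv2.INTER_CUBIC))
for p in [(253,183,.16),(258,169,.17),(352,230,.05),(215,180,.05),(155,160,.1),(290,232,0)]: print(p,onz(a,*p).round(3))
w=grab("wrist"); print(np.array(w["hand_eye"]).round(3),w["fx"])
```

```text
(253, 183, 0.16) [ 0.445 -0.003  0.16 ]
(258, 169, 0.17) [0.505 0.015 0.17 ]
(352, 230, 0.05) [ 0.52  -0.316  0.05 ]
(215, 180, 0.05) [0.513 0.199 0.05 ]
(155, 160, 0.1) [0.448 0.41  0.1  ]
(290, 232, 0) [ 0.462 -0.131  0.   ]
[[-0.001  0.955  0.297  0.077]
 [ 1.     0.001  0.002 -0.001]
 [ 0.002  0.297 -0.955 -0.142]
 [ 0.     0.     0.     1.   ]] 335.6706906557679
```

View pics/s1.png

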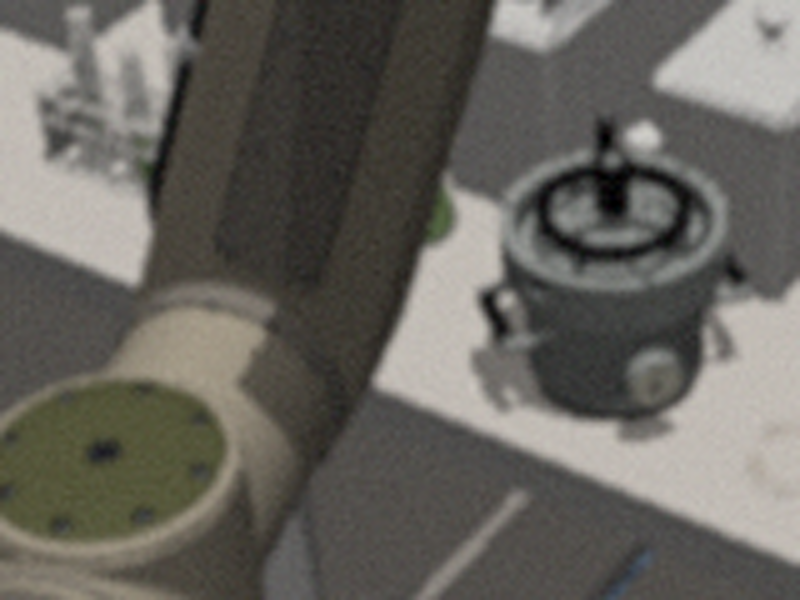

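Boss at about (252,177) and crank grip at about (251,164) in the full picture, so the crank points roughly toward +x. I'll rise first, then carry the wrist camera over the pot with the closing line along y.

carry_out(
  series=[
    {"travel": [0,0,1],"delta_rot": [0,0,1],"fingers": -1},
    {"travel": [0,0,1],"delta_rot": [0,0,1],"fingers": -1},
    {"travel": [0,0,1],"delta_rot": [0,0,1],"fingers": -1},
    {"travel": [0,0,1],"delta_rot": [0,0,1],"fingers": -1},
    {"travel": [0,0,1],"delta_rot": [0,0,1],"fingers": -1},
  ],
)

```text
clock: 0.82
tcp_pos: [0.2479, -0.5187, 0.3569]
orientation: [-0.0, 0.89, 0.457, 0.0]
wrist_force: [-0.4, -0.5, 0.9]
finger_gap: 0.0854
grip_force: 0.0
```

carry_out(
  series=[
    {"travel": [0.3,1,1],"delta_rot": [0,0,1],"fingers": -1},
    {"travel": [0.3,1,0],"delta_rot": [0,0,1],"fingers": -1},
    {"travel": [0.3,1,0],"delta_rot": [0,0,1],"fingers": -1},
    {"travel": [0.3,1,0],"delta_rot": [0,0,1],"fingers": -1},
    {"travel": [0.3,1,0],"delta_rot": [0,0,1],"fingers": -1},
  ],
)

```text
clock: 1.45
tcp_pos: [0.2855, -0.3929, 0.3812]
orientation: [-0.0, 0.749, 0.663, 0.0]
wrist_force: [0.5, 0.3, 0.2]
finger_gap: 0.0855
grip_force: 0.0
```

carry_out(
  series=[
    {"travel": [0.3,1,0],"delta_rot": [0,0,1],"fingers": -1},
    {"travel": [0.3,1,0],"delta_rot": [0,0,1],"fingers": -1},
    {"travel": [0.3,1,0],"delta_rot": [0,0,1],"fingers": -1},
    {"travel": [0.3,1,0],"delta_rot": [0,0,1],"fingers": -1},
    {"travel": [0.3,1,0],"delta_rot": [0,0,1],"fingers": -1},
  ],
)

```text
clock: 2.08
tcp_pos: [0.323, -0.2679, 0.3813]
orientation: [-0.0, 0.562, 0.827, 0.0]
wrist_force: [1.0, -0.7, -0.1]
finger_gap: 0.085
grip_force: 0.0
```

carry_out(
  series=[
    {"travel": [0.3,1,0],"delta_rot": [0,0,1],"fingers": -1},
    {"travel": [0.3,1,0],"delta_rot": [0,0,1],"fingers": -1},
    {"travel": [0.3,1,0],"delta_rot": [0,0,1],"fingers": -1},
    {"travel": [0.3,1,0],"delta_rot": [0,0,1],"fingers": -1},
    {"travel": [0.3,1,0],"delta_rot": [0,0,1],"fingers": -1},
  ],
)

```text
clock: 2.7
tcp_pos: [0.3605, -0.143, 0.3813]
orientation: [0.0, 0.339, 0.941, 0.0]
wrist_force: [-0.4, -0.4, 0.2]
finger_gap: 0.0854
grip_force: 0.0
```

carry_out(
  series=[
    {"travel": [0.3,1,0],"delta_rot": [0,0,1],"fingers": -1},
    {"travel": [0.3,1,0],"delta_rot": [0,0,1],"fingers": -1},
    {"travel": [0.3,1,0],"delta_rot": [0,0,1],"fingers": -1},
    {"travel": [0.3,1,0],"delta_rot": [0,0,1],"fingers": -1},
    {"travel": [0.3,1,0],"delta_rot": [0,0,1],"fingers": -1},
  ],
)

```text
clock: 3.32
tcp_pos: [0.398, -0.018, 0.3813]
orientation: [-0.0, 0.096, 0.995, 0.0]
wrist_force: [1.2, -0.4, 0.3]
finger_gap: 0.0854
grip_force: 0.0
```

Run:
```python
from h import *
w=grab("wrist","w0");s=env.get_state();print(s["clock"],s["tcp_pos"],s["orientation"],s["joint_pos"].round(2)); b=grab("top","t1")
cv2.imwrite("pics/wt.png",np.vstack([np.hstack([w["im"]])]))
```

```text
3.375 [ 0.39837867 -0.01601048  0.38124813] [9.59987102e-05 9.37928521e-02 9.95591232e-01 9.95388781e-04] [-0.24 -0.03  0.    1.61  0.   -0.06]
```

View pics/w0.png

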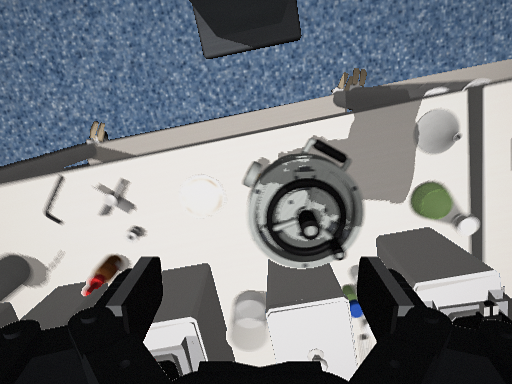

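Wrist view: boss top at about (309,230), crank grip at about (339,253). Image right is +y and down is +x. The cart's instruments stand just behind the pot. I'll take the second view lower and nearer.

Run:
```python
from h import *
w=grab("wrist")
for p in [(309,230,.172),(339,253,.172),(308,200,.126)]: print(onz(w,*p).round(4))
```

```text
[0.4803 0.0251 0.172 ]
[0.5154 0.0549 0.172 ]
[0.4606 0.0335 0.126 ]
```

carry_out(
  series=[
    {"travel": [0.6,0.9,-1],"delta_rot": [0,0,1],"fingers": -1},
    {"travel": [0.6,0.9,-1],"delta_rot": [0,0,0.9],"fingers": -1},
    {"travel": [0,0,-1],"fingers": -1},
    {"travel": [0,0,0],"fingers": -1},
  ],
)

```text
invalid input
```

Run:
```python
from h import *
w=grab("wrist","w1");s=env.get_state();print(s["clock"],s["tcp_pos"],s["orientation"],s["joint_pos"].round(2))
```

```text
3.525 [ 0.39778699 -0.01876401  0.38121768] [-1.73099042e-04  9.77571153e-02  9.95210278e-01 -1.34694390e-04] [-0.25 -0.03  0.    1.61 -0.   -0.05]
```

View pics/w1.png

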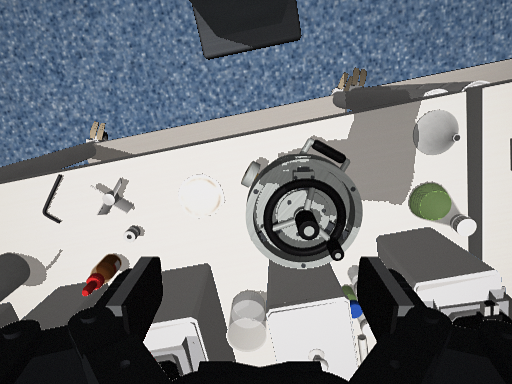

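The second row was refused because it lacked a delta_rot, so this is the same view, now sharp: boss top (310,229), crank top (338,254). I'll redo the move.

carry_out(
  series=[
    {"travel": [0.6,0.9,-1],"delta_rot": [0,0,1],"fingers": -1},
    {"travel": [0.6,0.9,-1],"delta_rot": [0,0,0.9],"fingers": -1},
    {"travel": [0,0,-1],"delta_rot": [0,0,0],"fingers": -1},
    {"travel": [0,0,0],"delta_rot": [0,0,0],"fingers": -1},
  ],
)

```text
clock: 4.03
tcp_pos: [0.4267, 0.0256, 0.3047]
orientation: [-0.002, 0.004, 1.0, 0.0]
wrist_force: [0.5, 0.1, 0.6]
finger_gap: 0.0853
grip_force: 0.0
```

Run:
```python
from h import *
w=grab("wrist","w2");s=env.get_state();print(s["clock"],s["tcp_pos"],s["orientation"],s["joint_pos"].round(2))
```

```text
4.075 [0.4273068  0.02547948 0.30608283] [-8.72664246e-04  3.80962868e-03  9.99992362e-01  1.91933583e-05] [-0.13  0.02 -0.13  1.43 -0.   -0.12]
```

View pics/w2.png

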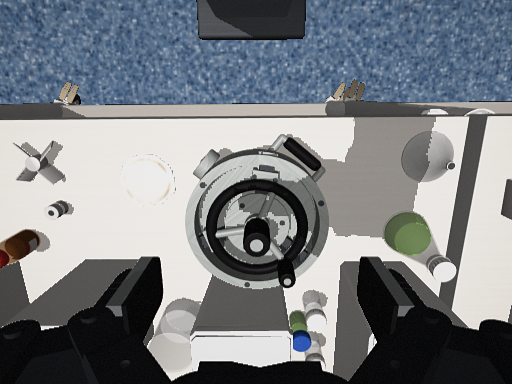

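Boss top dot near (257,243), crank top dot near (288,282). Next I triangulate both across the two views.

```bash
cat > m.py <<'E'
from h import *
def dot(im,u,v,r=7):
    g=cv2.cvtColor(im,cv2.COLOR_BGR2GRAY).astype(float)[v-r:v+r+1,u-r:u+r+1]
    m=(g>95).astype(np.uint8); n,l,st,ce=cv2.connectedComponentsWithStats(m)
    k=min(range(1,n),key=lambda i:np.hypot(*(ce[i]-r))); return ce[k]+[u-r,v-r],st[k,4]
E
python3 - <<'E'
from m import *
from scipy.spatial.transform import Rotation as R
w2=grab("wrist")
w1=dict(w2); w1["im"]=cv2.imread("pics/w1.png"); T=np.eye(4);T[:3,:3]=R.from_quat([9.77571153e-02,9.95210278e-01,-1.3469e-04,-1.73e-04]).as_matrix();T[:3,3]=[0.39778699,-0.01876401,0.38121768]; w1["T"]=T@w2["hand_eye"]
for n,p1,p2 in [("boss",(309,230),(257,244)),("crank",(338,254),(288,282))]:
    d1,d2=dot(w1["im"],*p1),dot(w2["im"],*p2)
    print(n,d1,d2,*meet(ray(w1,*d1[0]),ray(w2,*d2[0])),onz(w2,*d2[0],.172),onz(w1,*d1[0],.172))
# wheel rim: black ring hough-free: ellipse of black mask
g=cv2.cvtColor(w2["im"],cv2.COLOR_BGR2GRAY)
m=((g<45)*255).astype(np.uint8);m[:170]=0;m[290:]=0;m[:,:195]=0;m[:,320:]=0
c,_=cv2.findContours(m,cv2.RETR_EXTERNAL,cv2.CHAIN_APPROX_NONE);c=max(c,key=cv2.contourArea)
P=np.array([onz(w2,*q[0],.136) for q in c])[:,:2]
keep=np.ones(len(P),bool)
for _ in range(8):
    A=np.c_[2*P[keep],np.ones(keep.sum())];x=np.linalg.lstsq(A,(P[keep]**2).sum(1),rcond=None)[0];r=np.sqrt(x[2]+x[0]**2+x[1]**2)
    keep=abs(np.hypot(*(P-x[:2]).T)-r)<.003
print("rim",x[:2],r,keep.mean())
E
```

```text
boss (array([308.5952381 , 230.67857143]), np.int32(84)) (array([256.26717557, 243.49618321]), np.int32(131)) [0.48505488 0.02323815 0.16335174] [0.00013743546782008805, 0.00013743546782006135] [0.48115869 0.02338003 0.172     ] [0.48103834 0.02257335 0.172     ]
crank (array([337.61538462, 255.15384615]), np.int32(26)) (array([287.        , 279.58974359]), np.int32(39)) [0.52164357 0.05196296 0.16578696] [0.0002965222577483709, 0.0002965222577484766] [0.51819616 0.05158152 0.172     ] [0.51792611 0.05082856 0.172     ]
rim [0.48025116 0.02370537] 0.050603854708978095 0.8416149068322981
```

Run:
```python
from h import *
w=grab("wrist")
for p in [(195,335),(290,335)]:
    for z in (0,.1,.12,.14,.16): print(p,z,onz(w,*p,z).round(3))
for p in [(205,262),(285,262),(300,340),(315,325),(170,345),(440,270)]: print(p,onz(w,*p,0).round(3),onz(w,*p,.1).round(3))
```

```text
(195, 335) 0 [ 0.723 -0.079  0.   ]
(195, 335) 0.1 [ 0.64  -0.056  0.1  ]
(195, 335) 0.12 [ 0.624 -0.051  0.12 ]
(195, 335) 0.14 [ 0.607 -0.046  0.14 ]
(195, 335) 0.16 [ 0.591 -0.041  0.16 ]
(290, 335) 0 [ 0.725  0.073 -0.   ]
(290, 335) 0.1 [0.642 0.063 0.1  ]
(290, 335) 0.12 [0.625 0.061 0.12 ]
(290, 335) 0.14 [0.608 0.059 0.14 ]
(290, 335) 0.16 [0.592 0.057 0.16 ]
(205, 262) [ 0.593 -0.056  0.   ] [ 0.539 -0.037  0.1  ]
(285, 262) [0.594 0.063 0.   ] [0.54  0.055 0.1  ]
(300, 340) [ 0.734  0.09  -0.   ] [0.649 0.076 0.1  ]
(315, 325) [0.706 0.113 0.   ] [0.627 0.094 0.1  ]
(170, 345) [ 0.742 -0.121  0.   ] [ 0.655 -0.088  0.1  ]
(440, 270) [0.61  0.297 0.   ] [0.552 0.236 0.1  ]
```

carry_out(
  series=[
    {"travel": [0.9,0.25,0],"delta_rot": [0,0,0],"fingers": -1},
    {"travel": [0.9,0.25,-0.5],"delta_rot": [0,0,0],"fingers": -1},
    {"travel": [0.9,0.25,-0.5],"delta_rot": [0,0,0],"fingers": -1},
    {"travel": [0.93,0.25,-0.5],"delta_rot": [0,0,0],"fingers": -1},
    {"travel": [0,0,0],"delta_rot": [0,0,0],"fingers": -1},
  ],
)

```text
clock: 4.8
tcp_pos: [0.5197, 0.0508, 0.2686]
orientation: [-0.0, 0.003, 1.0, 0.0]
wrist_force: [-0.6, 0.1, -0.4]
finger_gap: 0.0852
grip_force: 0.0
```

Run:
```python
from h import *
w=grab("wrist","w3");s=env.get_state();print(s["clock"],s["tcp_pos"],s["orientation"],s["joint_pos"].round(2))
```

```text
4.85 [0.51891882 0.05073845 0.26928631] [-7.28980702e-05  3.18247242e-03  9.99994933e-01 -3.71990130e-06] [-0.06  0.2  -0.01  1.36 -0.   -0.05]
```

View pics/w3.png

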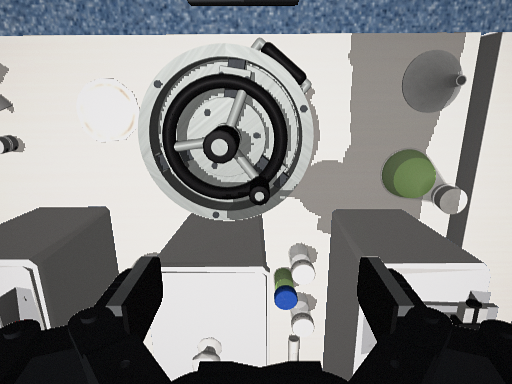

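Third view: boss dot near (219,147), crank dot near (259,195). It gives a good baseline against w2 for a height check.

Run:
```python
from m import *
from scipy.spatial.transform import Rotation as R
w=grab("wrist")
o=dict(w); o["im"]=cv2.imread("pics/w2.png"); T=np.eye(4);T[:3,:3]=R.from_quat([3.80962868e-03,9.99992362e-01,1.92e-05,-8.7e-04]).as_matrix();T[:3,3]=[0.4273068,0.02547948,0.30608283]; o["T"]=T@w["hand_eye"]
for n,p1,p2 in [("boss",(256,244),(219,147)),("crank",(287,280),(259,195))]:
    d1,d2=dot(o["im"],*p1),dot(w["im"],*p2)
    print(n,d1,d2,*meet(ray(o,*d1[0]),ray(w,*d2[0])),onz(w,*d2[0],.172))
print(env.get_state()["tcp_pos"])
```

```text
boss (array([256.12030075, 245.22556391]), np.int32(133)) (array([219.09708738, 147.32524272]), np.int32(206)) [0.47963557 0.02375696 0.17842243] [0.0004707631281517961, 0.00047076312815178624] [0.48047142 0.02343457 0.172     ]
crank (array([287.        , 281.41025641]), np.int32(39)) (array([259.04761905, 196.63492063]), np.int32(63)) [0.51521928 0.05128175 0.17983067] [0.0003911317113820985, 0.0003911317113820954] [0.51752021 0.05163616 0.172     ]
[0.51859777 0.0507192  0.26969338]
```

Heights average 172 mm, as stated. Centre is (0.4805,0.0235) and crank (0.5175,0.0513), so radius 46.3 mm and angle 37°. Next is the descent and pinch.

carry_out(
  series=[
    {"travel": [-0.04,0.02,-1],"delta_rot": [0,0,0],"fingers": -1},
    {"travel": [0,0,-1],"delta_rot": [0,0,0],"fingers": -1},
    {"travel": [0,0,-1],"delta_rot": [0,0,0],"fingers": -1},
    {"travel": [0,0,-1],"delta_rot": [0,0,0],"fingers": -1},
    {"travel": [0,0,-1],"delta_rot": [0,0,0],"fingers": -1},
  ],
)

```text
clock: 5.52
tcp_pos: [0.5176, 0.0512, 0.1447]
orientation: [0.001, 0.003, 1.0, -0.0]
wrist_force: [0.7, -0.5, -0.2]
finger_gap: 0.0851
grip_force: 0.0
```

carry_out(
  series=[
    {"travel": [0,0,0],"delta_rot": [0,0,0],"fingers": 1},
    {"travel": [0,0,0],"delta_rot": [0,0,0],"fingers": 1},
    {"travel": [0,0,0],"delta_rot": [0,0,0],"fingers": 1},
    {"travel": [0,0,0],"delta_rot": [0,0,0],"fingers": 1},
    {"travel": [0,0,0],"delta_rot": [0,0,0],"fingers": 1},
  ],
  squeeze=40,
)

```text
clock: 6.15
tcp_pos: [0.5183, 0.0515, 0.145]
orientation: [0.001, 0.003, 1.0, -0.0]
wrist_force: [-0.9, -0.0, 6.8]
finger_gap: 0.0146
grip_force: 39.0
```

Run:
```python
import numpy as np
a=np.radians(37+15*np.arange(30)); p=np.c_[np.cos(a),np.sin(a)]*.0463/.025
for i,d in enumerate(np.diff(p.round(2),axis=0)): print(i,37+15*(i+1),d.round(2))
```

```text
0 52 [-0.34  0.35]
1 67 [-0.42  0.24]
2 82 [-0.46  0.13]
3 97 [-0.49  0.01]
4 112 [-0.46 -0.12]
5 127 [-0.42 -0.24]
6 142 [-0.35 -0.34]
7 157 [-0.24 -0.42]
8 172 [-0.13 -0.46]
9 187 [-0.01 -0.49]
10 202 [ 0.12 -0.46]
11 217 [ 0.24 -0.42]
12 232 [ 0.34 -0.35]
13 247 [ 0.42 -0.24]
14 262 [ 0.46 -0.13]
15 277 [ 0.49 -0.01]
16 292 [0.46 0.12]
17 307 [0.42 0.24]
18 322 [0.35 0.34]
19 337 [0.24 0.42]
20 352 [0.13 0.46]
21 367 [0.01 0.49]
22 382 [-0.12  0.46]
23 397 [-0.24  0.42]
24 412 [-0.34  0.35]
25 427 [-0.42  0.24]
26 442 [-0.46  0.13]
27 457 [-0.49  0.01]
28 472 [-0.46 -0.12]
```

carry_out(
  series=[
    {"travel": [0,0,0.08],"delta_rot": [0,0,0],"fingers": 1},
    {"travel": [0,0,0],"delta_rot": [0,0,0],"fingers": 1},
  ],
)

```text
clock: 6.4
tcp_pos: [0.5176, 0.0519, 0.1454]
orientation: [-0.0, 0.003, 1.0, 0.0]
wrist_force: [0.5, 0.8, -3.3]
finger_gap: 0.0146
grip_force: 39.2
```

carry_out(
  series=[
    {"travel": [-0.34,0.35,0],"delta_rot": [0,0,0],"fingers": 1},
    {"travel": [-0.42,0.24,0],"delta_rot": [0,0,0],"fingers": 1},
    {"travel": [-0.46,0.13,0],"delta_rot": [0,0,0],"fingers": 1},
    {"travel": [-0.49,0.01,0],"delta_rot": [0,0,0],"fingers": 1},
  ],
)

```text
clock: 6.9
tcp_pos: [0.4738, 0.0693, 0.1455]
orientation: [-0.0, 0.003, 1.0, -0.001]
wrist_force: [3.4, -6.9, -5.9]
finger_gap: 0.0144
grip_force: 39.0
```

carry_out(
  series=[
    {"travel": [-0.46,-0.12,0],"delta_rot": [0,0,0],"fingers": 1},
    {"travel": [-0.42,-0.24,0],"delta_rot": [0,0,0],"fingers": 1},
    {"travel": [-0.35,-0.34,0],"delta_rot": [0,0,0],"fingers": 1},
    {"travel": [-0.24,-0.42,0],"delta_rot": [0,0,0],"fingers": 1},
    {"travel": [-0.13,-0.46,0],"delta_rot": [0,0,0],"fingers": 1},
  ],
)

```text
clock: 7.52
tcp_pos: [0.4355, 0.0307, 0.146]
orientation: [0.002, 0.003, 1.0, 0.001]
wrist_force: [6.8, 0.2, -8.9]
finger_gap: 0.0146
grip_force: 39.3
```

carry_out(
  series=[
    {"travel": [-0.01,-0.49,0],"delta_rot": [0,0,0],"fingers": 1},
    {"travel": [0.12,-0.46,0],"delta_rot": [0,0,0],"fingers": 1},
    {"travel": [0.24,-0.42,0],"delta_rot": [0,0,0],"fingers": 1},
    {"travel": [0.34,-0.35,0],"delta_rot": [0,0,0],"fingers": 1},
  ],
)

```text
clock: 8.02
tcp_pos: [0.4511, -0.0129, 0.1456]
orientation: [-0.001, 0.003, 1.0, 0.0]
wrist_force: [-1.3, 1.3, -3.7]
finger_gap: 0.015
grip_force: 39.9
```

The path fits well. The hand pulls up slightly on the lid, so I'll lower it a little before the bolts clear.

carry_out(
  series=[
    {"travel": [0.42,-0.24,-0.05],"delta_rot": [0,0,0],"fingers": 1},
    {"travel": [0.46,-0.13,-0.03],"delta_rot": [0,0,0],"fingers": 1},
    {"travel": [0.49,-0.01,0],"delta_rot": [0,0,0],"fingers": 1},
    {"travel": [0.46,0.12,0],"delta_rot": [0,0,0],"fingers": 1},
  ],
)

```text
clock: 8.52
tcp_pos: [0.5004, -0.0208, 0.1451]
orientation: [0.002, 0.004, 1.0, -0.001]
wrist_force: [-1.1, -3.0, 4.0]
finger_gap: 0.0146
grip_force: 40.9
```

carry_out(
  series=[
    {"travel": [0.42,0.24,0],"delta_rot": [0,0,0],"fingers": 1},
    {"travel": [0.35,0.34,0],"delta_rot": [0,0,0],"fingers": 1},
    {"travel": [0.24,0.42,0],"delta_rot": [0,0,0],"fingers": 1},
  ],
)

```text
clock: 8.9
tcp_pos: [0.5261, 0.0057, 0.1451]
orientation: [0.002, 0.003, 1.0, -0.0]
wrist_force: [0.7, -2.5, 7.1]
finger_gap: 0.0145
grip_force: 41.0
```

carry_out(
  series=[
    {"travel": [0.13,0.46,0],"delta_rot": [0,0,0],"fingers": 1},
    {"travel": [0.01,0.49,0],"delta_rot": [0,0,0],"fingers": 1},
    {"travel": [-0.12,0.46,0],"delta_rot": [0,0,0],"fingers": 1},
    {"travel": [-0.24,0.42,0],"delta_rot": [0,0,0],"fingers": 1},
  ],
)

```text
clock: 9.4
tcp_pos: [0.5182, 0.052, 0.1449]
orientation: [0.001, 0.003, 1.0, -0.001]
wrist_force: [-3.6, -5.0, 10.3]
finger_gap: 0.0151
grip_force: 41.4
```

carry_out(
  series=[
    {"travel": [-0.17,0.18,0],"delta_rot": [0,0,0],"fingers": 1},
    {"travel": [-0.17,0.17,0],"delta_rot": [0,0,0],"fingers": 1},
  ],
)

```text
clock: 9.65
tcp_pos: [0.5093, 0.0601, 0.1449]
orientation: [0.0, 0.003, 1.0, -0.001]
wrist_force: [-4.1, -7.9, 9.5]
finger_gap: 0.0145
grip_force: 41.3
```

carry_out(
  series=[
    {"travel": [-0.2,0.13,0],"delta_rot": [0,0,0],"fingers": 1},
    {"travel": [-0.22,0.11,0],"delta_rot": [0,0,0],"fingers": 1},
  ],
)

```text
clock: 9.9
tcp_pos: [0.5043, 0.0647, 0.146]
orientation: [0.006, 0.003, 1.0, -0.002]
wrist_force: [14.8, -12.0, 3.3]
finger_gap: 0.0148
grip_force: 40.9
```

carry_out(
  series=[
    {"travel": [-0.23,0.08,0],"delta_rot": [0,0,0],"fingers": 1},
    {"travel": [-0.23,0.05,0],"delta_rot": [0,0,0],"fingers": 1},
  ],
)

```text
clock: 10.15
tcp_pos: [0.4998, 0.0663, 0.1492]
orientation: [0.013, 0.004, 1.0, -0.004]
wrist_force: [22.5, -14.4, 9.2]
finger_gap: 0.0149
grip_force: 43.4
```

The stop was reached at about 62°, with force rising and the hand creeping up. I'll ease back to relieve it.

carry_out(
  series=[
    {"travel": [0.23,-0.05,0],"delta_rot": [0,0,0],"fingers": 1},
    {"travel": [0.15,-0.05,-0.05],"delta_rot": [0,0,0],"fingers": 1},
    {"travel": [0,0,0],"delta_rot": [0,0,0],"fingers": 1},
  ],
)

```text
clock: 10.52
tcp_pos: [0.5027, 0.0652, 0.1456]
orientation: [0.006, 0.004, 1.0, -0.002]
wrist_force: [8.4, -10.0, 9.0]
finger_gap: 0.0143
grip_force: 41.8
```

Run:
```python
from h import *
w=grab("wrist","w4");s=env.get_state();print(s["clock"],s["tcp_pos"],s["orientation"],s["wrist_force"])
```

```text
10.575 [0.50267826 0.06517052 0.14559097] [ 0.00581033  0.00361488  0.99997392 -0.00230706] [ 7.887214   -9.50594341  9.48322445]
```

View pics/w4.png

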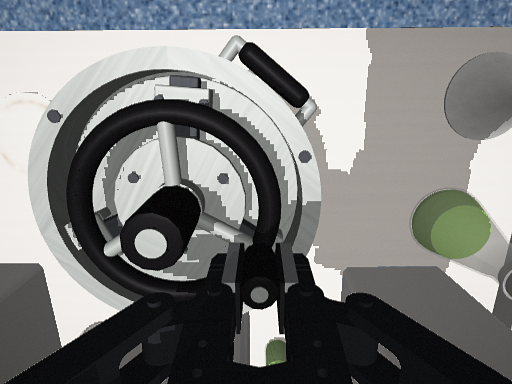

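The crank stands at 62°, bolts drawn in, crank still pinched at (260,275). I'll release to about 30 mm, rise, and turn the hand so that it closes across the boss–crank line.

carry_out(
  series=[
    {"travel": [0.06,-0.03,0],"delta_rot": [0,0,0],"fingers": 0.3},
    {"travel": [0,0,0],"delta_rot": [0,0,0],"fingers": 0.3},
    {"travel": [0,0,0.6],"delta_rot": [0,0,0],"fingers": 0.3},
    {"travel": [0,0,1],"delta_rot": [0,0,0],"fingers": 0.3},
    {"travel": [0,0,1],"delta_rot": [0,0,0],"fingers": 0.3},
  ],
)

```text
clock: 11.2
tcp_pos: [0.4977, 0.0669, 0.2088]
orientation: [-0.0, 0.003, 1.0, 0.0]
wrist_force: [-0.5, 0.1, -0.3]
finger_gap: 0.0299
grip_force: 0.0
```

carry_out(
  series=[
    {"travel": [-0.2,-0.3,0.6],"delta_rot": [0,0,1],"fingers": -1},
    {"travel": [-0.2,-0.3,0.6],"delta_rot": [0,0,1],"fingers": -1},
    {"travel": [-0.2,-0.3,0.6],"delta_rot": [0,0,1],"fingers": -1},
    {"travel": [-0.2,-0.3,0],"delta_rot": [0,0,1],"fingers": -1},
    {"travel": [-0.2,-0.3,0],"delta_rot": [0,0,1],"fingers": -1},
  ],
)

```text
clock: 11.82
tcp_pos: [0.4729, 0.0291, 0.2536]
orientation: [0.0, -0.246, 0.969, 0.0]
wrist_force: [0.6, 0.9, -1.1]
finger_gap: 0.0857
grip_force: 0.0
```

carry_out(
  series=[
    {"travel": [0,0,0],"delta_rot": [0,0,1],"fingers": -1},
    {"travel": [0,0,0],"delta_rot": [0,0,1],"fingers": -1},
    {"travel": [0,0,0],"delta_rot": [0,0,1],"fingers": -1},
    {"travel": [0,0,0],"delta_rot": [0,0,1],"fingers": -1},
    {"travel": [0,0,0],"delta_rot": [0,0,1],"fingers": -1},
  ],
)

```text
clock: 12.45
tcp_pos: [0.4729, 0.0293, 0.2533]
orientation: [0.0, -0.479, 0.878, 0.0]
wrist_force: [0.8, -0.9, -0.1]
finger_gap: 0.0854
grip_force: 0.0
```

carry_out(
  series=[
    {"travel": [0,0,0],"delta_rot": [0,0,0.8],"fingers": -1},
    {"travel": [0,0,0],"delta_rot": [0,0,0],"fingers": -1},
  ],
)

```text
clock: 12.7
tcp_pos: [0.473, 0.0293, 0.2532]
orientation: [0.0, -0.512, 0.859, 0.0]
wrist_force: [0.1, 0.1, -0.8]
finger_gap: 0.0857
grip_force: 0.0
```

Run:
```python
from h import *
w=grab("wrist","w5");s=env.get_state();print(s["clock"],s["tcp_pos"],s["orientation"],s["joint_pos"].round(2))
```

```text
12.75 [0.47301798 0.02916316 0.25305662] [ 7.90613358e-05 -5.11136435e-01  8.59499579e-01  1.09192720e-04] [-0.11  0.11 -0.16  1.3   0.   -1.18]
```

View pics/w5.png

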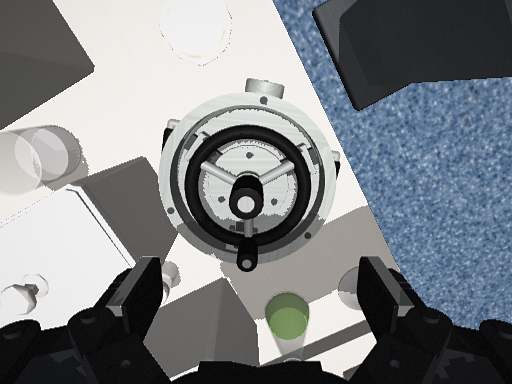

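Boss dot at (246,204), crank dot at (247,263), in line with the image's vertical, so the yaw is right.

Run:
```python
from m import *
w=grab("wrist")
b=onz(w,*dot(w["im"],246,204)[0],.172);c=onz(w,*dot(w["im"],247,263)[0],.172);d=c-b
print(b,c,np.hypot(*d[:2]),np.degrees(np.arctan2(d[1],d[0])),(b-env.get_state()["tcp_pos"])/.025)
```

```text
[0.48111239 0.02485316 0.172     ] [0.50344947 0.06569745 0.172     ] 0.04655321419033639 61.32646399730084 [ 0.32177471 -0.17195614 -3.23824171]
```

Distance 46.5 mm, angle 61°, consistent. I'll descend on the boss and close.

carry_out(
  series=[
    {"travel": [0.32,-0.16,-0.4],"delta_rot": [0,0,0],"fingers": -1},
    {"travel": [0,0,-1],"delta_rot": [0,0,0],"fingers": -1},
    {"travel": [0,0,-1],"delta_rot": [0,0,0],"fingers": -1},
    {"travel": [0,0,-1],"delta_rot": [0,0,0],"fingers": -1},
    {"travel": [0,0,-0.9],"delta_rot": [0,0,0],"fingers": -1},
  ],
)

```text
clock: 13.42
tcp_pos: [0.4811, 0.0247, 0.1434]
orientation: [-0.0, -0.511, 0.859, 0.0]
wrist_force: [-0.8, 0.1, 0.6]
finger_gap: 0.0854
grip_force: 0.0
```

carry_out(
  series=[
    {"travel": [0,0,0],"delta_rot": [0,0,0],"fingers": 1},
    {"travel": [0,0,0],"delta_rot": [0,0,0],"fingers": 1},
    {"travel": [0,0,0],"delta_rot": [0,0,0],"fingers": 1},
    {"travel": [0,0,0],"delta_rot": [0,0,0],"fingers": 1},
    {"travel": [0,0,0],"delta_rot": [0,0,0],"fingers": 1},
  ],
  squeeze=80,
)

```text
clock: 14.05
tcp_pos: [0.4819, 0.0249, 0.1464]
orientation: [0.001, -0.512, 0.859, -0.001]
wrist_force: [-1.6, 0.7, 6.3]
finger_gap: 0.023
grip_force: 78.2
```

carry_out(
  series=[
    {"travel": [0,0,0.2],"delta_rot": [0,0,0],"fingers": 1},
    {"travel": [0,0,0.2],"delta_rot": [0,0,0],"fingers": 1},
    {"travel": [0,0,0.2],"delta_rot": [0,0,0],"fingers": 1},
  ],
  squeeze=100,
)

```text
clock: 14.42
tcp_pos: [0.4808, 0.0248, 0.1598]
orientation: [-0.001, -0.512, 0.859, 0.0]
wrist_force: [0.8, -0.2, -7.7]
finger_gap: 0.0224
grip_force: 98.3
```

The load equals the lid's weight, so it is free. Continuing up.

carry_out(
  series=[
    {"travel": [0,0,0.4],"delta_rot": [0,0,0],"fingers": 1},
    {"travel": [0,0,0.5],"delta_rot": [0,0,0],"fingers": 1},
    {"travel": [0,0,0.5],"delta_rot": [0,0,0],"fingers": 1},
    {"travel": [0,0,0.5],"delta_rot": [0,0,0],"fingers": 1},
    {"travel": [0,0,0.5],"delta_rot": [0,0,0],"fingers": 1},
  ],
)

```text
clock: 15.05
tcp_pos: [0.4812, 0.025, 0.2211]
orientation: [0.0, -0.512, 0.859, -0.0]
wrist_force: [0.2, 0.1, -7.0]
finger_gap: 0.0221
grip_force: 98.6
```

carry_out(
  series=[
    {"travel": [0,0,0.4],"delta_rot": [0,0,0],"fingers": 1},
    {"travel": [0,0,0.4],"delta_rot": [0,0,0],"fingers": 1},
    {"travel": [0,0,0.2],"delta_rot": [0,0,0],"fingers": 1},
    {"travel": [0,0,0],"delta_rot": [0,0,0],"fingers": 1},
    {"travel": [0,0,0],"delta_rot": [0,0,0],"fingers": 1},
  ],
)

```text
clock: 15.68
tcp_pos: [0.4809, 0.0249, 0.2446]
orientation: [-0.0, -0.512, 0.859, 0.0]
wrist_force: [0.3, 0.6, -6.5]
finger_gap: 0.0222
grip_force: 98.7
```

carry_out(
  series=[
    {"travel": [0,0,0],"delta_rot": [0,0,0],"fingers": 1},
    {"travel": [0,0,0],"delta_rot": [0,0,0],"fingers": 1},
    {"travel": [0,0,0],"delta_rot": [0,0,0],"fingers": 1},
    {"travel": [0,0,0],"delta_rot": [0,0,0],"fingers": 1},
    {"travel": [0,0,0],"delta_rot": [0,0,0],"fingers": 1},
  ],
)

```text
clock: 16.3
tcp_pos: [0.4812, 0.0249, 0.2451]
orientation: [0.0, -0.512, 0.859, 0.0]
wrist_force: [0.1, 0.8, -7.8]
finger_gap: 0.022
grip_force: 98.7
```

Run:
```python
from h import *
a=grab("scene")
cv2.imwrite("pics/s2.png",cv2.resize(a["im"][100:250,160:360],(800,600),interpolation=cv2.INTER_CUBIC))
w=grab("wrist","w6"); print(env.get_state()["tcp_pos"],env.get_state()["ft_torque"])
```

```text
[0.48120135 0.02489069 0.24508273] [-0.0284074  -0.04685266  0.03653838]
```

View pics/s2.png

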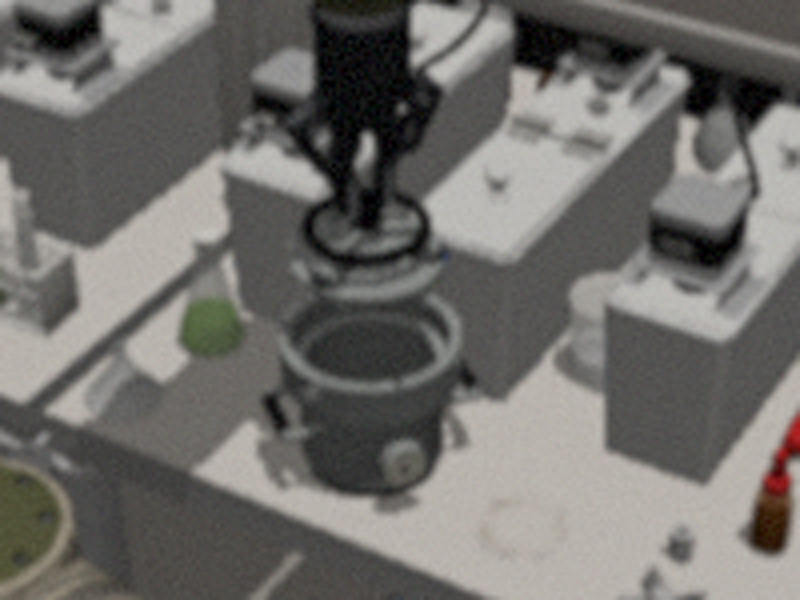

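View pics/w6.png

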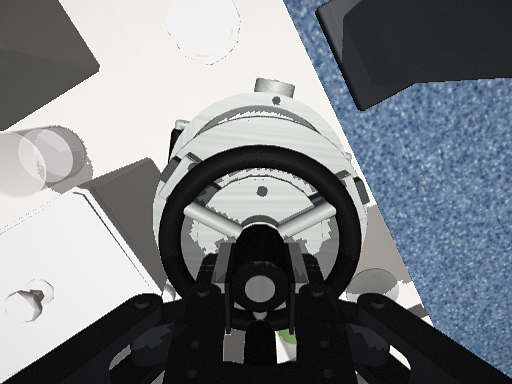

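Both pictures show the lid level and gripped by the boss, about 10 cm clear above the open pot (rim centred near (261,230) in the wrist view). The bystanders in view look untouched. Handing in.

```bash
python3 -c "
from workcell import env
print(env.hand_in())"
```

```text
the job is handed in; nothing more can be done
None
```

The job is handed in: I turned the wheel to its open stop and am holding the lid by the boss, still and apparently level, about 10 cm above the pot; the simulator returned no verdict.

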